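# Load a button cell to 10 N on a hand-wound force test stand

## Robot

A 7-joint arm with a two-finger parallel gripper is mounted at the origin on the work surface. World frame = base frame: x ahead of the robot, y to its left, z up, the work surface at z = 0. Lengths are in mm, angles in rad, forces in N, time in s.
With the tool pointing down it reaches from about 425 to 1025 mm from the base axis. Payload 9.4 kg.
Tool frame: the origin (TCP) lies at the very end of the fingers, on their centre line; the grasp point (between the pads) lies 19 mm behind it; z points along the fingers, y is the direction in which the jaws open and shut (so a half turn about z gives the same grasp; the last joint's range is limited). The gripper opens to 93 mm and grips with 3 to 60 N. Pads are 15 mm wide; open, the fingers measure 128 mm over their backs; the gripper's body (75 mm by 188 mm) begins 65 mm behind the grasp point.
Start: joints at [-1.291, 0.599, -0.003, 1.599, 0.002, 0.943, -0.08], TCP at [253.231, 679.337, 218.618] pointing down, gripper open.
Joint ranges: [-2.57, 2.57], [-0.35, 1.97], [-1.29, 1.29], [0.11, 2.56], [-1.05, 4.19], [0.11, 1.86], [-2.63, 2.63]. Speed limits (rad/s): [2.22, 2.22, 3.01, 3.01, 3.14, 3.14, 3.14].

## Interface

Orientations are given as a unit quaternion [x, y, z, w].
In Python, from workcell import ctrl gives the robot as it stands.
- The arm moves only by the shell command python3 -m creep 'ROWS' [FORCE]. ROWS is JSON, a list of rows, each a list of 7 numbers: the shift along the tool's x, y, z in units of 150 mm (1.0 is 150 mm), then the turn, a rotation vector about the tool's x, y, z in units of 90 degrees (1.0 is 90 degrees), then the finger opening in mm, from 0 to 93. A call has 1 to 12 rows; each row is the pose to reach, as a shift and turn from the pose commanded when the call began, along the tool's axes at that moment; what a row does not reach only later rows make up. A row lasts 1/8 s, in which the tool goes at most 62.5 mm and 10.7 degrees, less where a joint would pass 70% of its speed; a pose out of reach is approached as far as the arm can. A call with a number of a shift or a turn outside -1 to 1 is refused whole. A call with a gripper value outside its range is refused whole. The fingers move at their own pace and stop on an object; FORCE is the grip in N (left out, the last holds). Time passes only in rows, so rows that repeat a pose let the fingers close. It gives the time, the measured TCP pose, the force and the opening at its end, in the units of the state.
- ctrl.observe(): the state, without advancing time (a new reading comes with each control period).
- ctrl.get_image(name): name is "side" or "top" or "wrist"; returns the picture (420x560x3 uint8, red, green, blue); there is no depth.
- ctrl.camera_model(name): a dict with "fx", "fy", "cx", "cy" (pixels), "R" (3x3) and "t" (3): a world point X has camera coordinates R X + t. Camera axes: x right, y down, z forward; pixel columns grow to the right and rows downward; lengths in mm; the calibration is good to about 2 mm. A picture is of the moment at which its call begins: read the wrist's pose just before it. camera_model takes no time and is no camera call; for the wrist camera it gives the pose at the moment of the call.
- ctrl.sign_off(): hands the job in, once; it reports no verdict.
The state is a dict: "clock": time; "joint_positions": joint angles; "joint_vel": joint speeds; "effort": joint torques, N m; "eef_pos": TCP position; "tcp_rot": TCP orientation; "contact_force": force on the tool from outside, world axes, zero at the start; "wrist_torque": the same for the moment, N m; "opening": finger opening in mm.
Only numpy, scipy, OpenCV 4.12 (cv2) and the standard library are available. Lean on these libraries where they do the work, as an engineer would, in place of code of your own. Each camera call takes 0.05 s, during which the arm holds its last target.

## Task

Put the calibration load of 10 N on the small load cell that lies under the force gauge of the test stand. Wind the gauge down with the big coarse wheel only until its foot rests lightly on the cell and the needle has just lifted, between 1 and 4 N; then use the small fine knob on top of it to bring the needle to 10 N, within 1 N and without ever going past 12 N. Work only with the two knobs, then let go and leave the cell standing under its load with nothing else disturbed.

Things in the scene. Friction and masses are not known exactly. Their poses are not given: they have to be found in the camera images.
- coarse (a joint): Angle (rad) of the coarse feed hand wheel: big black ribbed wheel, 58 mm in diameter, 18 mm thick, vertical axis, on top of the gauge carriage. Grows clockwise seen from above, which winds the carriage, both knobs and the gauge DOWN 20 mm a turn (3.18 mm per rad, about 16 N per rad once the foot has touched). Stays where left; friction 0.08 N m, but leaning on the knobs with over about 12 N can drive it down.
- coarse_grip (a point): Centre of the coarse wheel, on its vertical axis, half-way through its 18 mm thickness, 235 to 250 mm above the table; it sinks as the wheel is turned. Below the wheel there is only a 26 mm thick round neck for 17 mm, then a 40 mm flange 7 mm high on the 30 x 50 mm drive box (box top 33 mm below this point).
- fine (a joint): Angle (rad) of the fine feed knob: small steel knob, 24 mm in diameter, 22 mm tall, on the same axis, 4 mm above the coarse wheel; it turns independently of it. Parked near 0, can go about one turn either way. Grows clockwise seen from above, which moves the gauge alone DOWN 5 mm a turn (0.80 mm per rad, about 4 N per rad). Stays where left; friction 0.03 N m. Dark line in its top.
- fine_grip (a point): Centre of the fine knob, on its axis and half-way up its 22 mm, 24 mm above coarse_grip; it sinks with the coarse feed, not with its own turning. The top of the coarse wheel is 15 mm below this point.
- needle (a joint): Angle (rad) of the needle of the dial force gauge, 0 at no load: reads the force of the foot on the load cell, 0.2356 rad per N (10 N is 2.356). The white dial, 90 mm across, looks away from the column, 30 degrees upwards. Scale clockwise over 270 degrees from 0 N at lower left to 20 N at lower right, short tick per newton, long tick per 5 N: 10 N is straight up.
- head: The gauge: black block with a round dial case, 96 mm in diameter, 24 mm thick, and below it a spring-loaded rod with a flat 18 mm foot; in front of the carriage, moved by both knobs. Origin on the column axis level with the dial's centre; x from the column to the dial, z up. It reads 5 N per mm that it is wound down after the foot has touched.
- cell (a point): Centre of the load cell, half-way up: round steel cell, 38 mm in diameter, with a 12 mm button on top, about 18 mm high in all, lying loose on a round screw-in anvil straight under the gauge's foot. Anvils are set to different heights: at the start the foot hangs some 3 to 10 mm above the button, and only the needle shows when it has touched.
- stand: The manual force test stand: grey base plate 210 x 150 x 20 mm with a 45 mm square slotted aluminium column, fixed to the table. Origin on the table under the column axis; x from the column towards the anvil, z up. The common axis of both knobs stands at x = 45 mm, the anvil's and foot's at x = 90 mm.
- weight: Bystander: knobbed 200 g steel weight, 30 mm in diameter, 41 mm high, standing on the base plate beside the anvil. Origin at the centre of its underside.
- spare_cell: Bystander: a larger load cell, 54 mm in diameter, 24 mm high, on the table beside the stand. Origin at the centre of its underside.
- screwdriver: Bystander: black-handled screwdriver, 190 mm long, lying on the table on the other side of the stand.

How it is judged:
By the outcome, as a careful person would: the job done as asked, in the order asked, and still so for the second after the job is handed in, with the robot touching nothing.
It also fails if it takes over 72 s, if anything falls off the work surface, if the arm or the gripper's body presses on something with over 40 N, if the wrist force passes 120 N, or if a joint passes its speed limit or range.

## Working session

There is one attempt and no reset: what is moved stays moved. The work goes in short steps, Python scripts to look and compute and a shell command to move; the robot and the scene stay as the last step left them, time stands still between calls to the robot, and variables do not carry over. Pictures are saved under pics/ and viewed, and the job is handed in when it is done.

```bash
ls; mkdir -p pics
python3 - <<'E'
from workcell import ctrl
import cv2
s=ctrl.observe();print(s)
for n in("side","top","wrist"):
    m=ctrl.camera_model(n);print(n,{k:(v if not hasattr(v,'tolist') else v.tolist()) for k,v in m.items()})
    cv2.imwrite(f"pics/{n}0.png",ctrl.get_image(n)[:,:,::-1])
E
```

```text
pics
{'clock': 0.0, 'joint_positions': array([-1.29070531,  0.60015004, -0.00256446,  1.60011578,  0.00179769,
        0.94288283, -0.07983948]), 'joint_vel': array([ 1.16626134e-03,  5.64665338e-04, -6.27533556e-04, -5.06423151e-04,
        1.58180194e-04,  6.31600764e-04,  2.61278607e-07]), 'effort': array([-1.27035197e-03, -7.65056419e+01,  1.49669454e+00, -2.52361822e+01,
       -5.24670398e-02,  1.66139990e-02,  1.79698891e-04]), 'eef_pos': array([253.05579054, 678.8904636 , 217.74668428]), 'tcp_rot': array([ 1.77433418e-01,  9.84132501e-01, -7.73324290e-04, -7.40222793e-05]), 'contact_force': array([-0.02294114,  0.16721094,  0.01238488]), 'wrist_torque': array([ 0.01157132, -0.01639688,  0.00545043]), 'opening': 93.00674321145233}
side {'fx': 437.9011838921802, 'fy': 437.9011838921802, 'cx': 279.5053961557487, 'cy': 195.46328350525653, 'R': [[-0.7939822485079412, -0.6079334180504377, -0.003024611013965076], [-0.2929182995867129, 0.3869116414009717, -0.8743559066625185], [0.5327204321419469, -0.6933371048529842, -0.48527579809071414]], 't': [493.8306959932421, 279.57590207166623, 670.8050835199479]}
top {'fx': 403.1337656487985, 'fy': 403.1337656487985, 'cx': 282.14104483253806, 'cy': 203.27492891220754, 'R': [[-0.02861646089349949, -0.9987582748402237, -0.040779977980761634], [-0.994877146512989, 0.03241493951015863, -0.09575351190805191], [0.0969564928826507, 0.03783094149943065, -0.9945693833781346]], 't': [108.46708898619282, 571.1352237151694, 919.2323331886757]}
wrist {'fx': 343.58673973661246, 'fy': 343.58673973661246, 'cx': 283.11618567277026, 'cy': 209.18529478981176, 'R': [[0.35001491329408624, 0.9367415878160187, -0.0021813132881794116], [0.9080179089734264, -0.33870817785388546, 0.24653650285187065], [0.23020216648690162, -0.08827212420027321, -0.9691310513206725]], 't': [-724.7506685564964, -28.97780385915702, 390.47551606102166]}
```

View pics/side0.png

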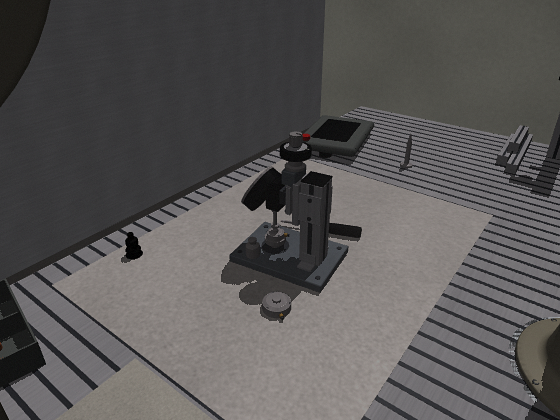

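View pics/top0.png

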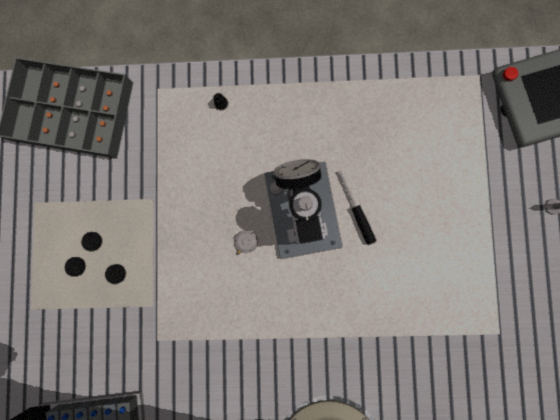

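View pics/wrist0.png

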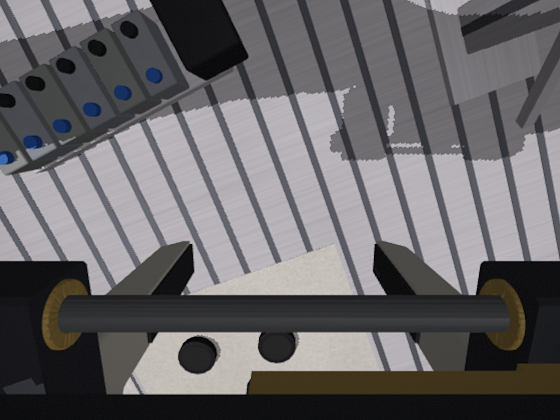

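Run:
```python
from workcell import ctrl
import cv2,numpy as np
for n in("side","top","wrist"):
    m=ctrl.camera_model(n);print(n,-np.array(m["R"]).T@np.array(m["t"]))
a=cv2.imread("pics/top0.png")[140:265,225:385];cv2.imwrite("pics/topz0.png",cv2.resize(a,None,fx=5,fy=4.8,interpolation=cv2.INTER_CUBIC)[:600,:800])
a=cv2.imread("pics/side0.png")[120:320,215:375];cv2.imwrite("pics/sidez0.png",cv2.resize(a,None,fx=3,fy=3,interpolation=cv2.INTER_CUBIC))
```

```text
side [116.63413025 657.13906632 571.46795937]
top [482.18778268  55.04366432 973.35182375]
wrist [190.11045315 703.59108051 384.0951518 ]
```

View pics/topz0.png

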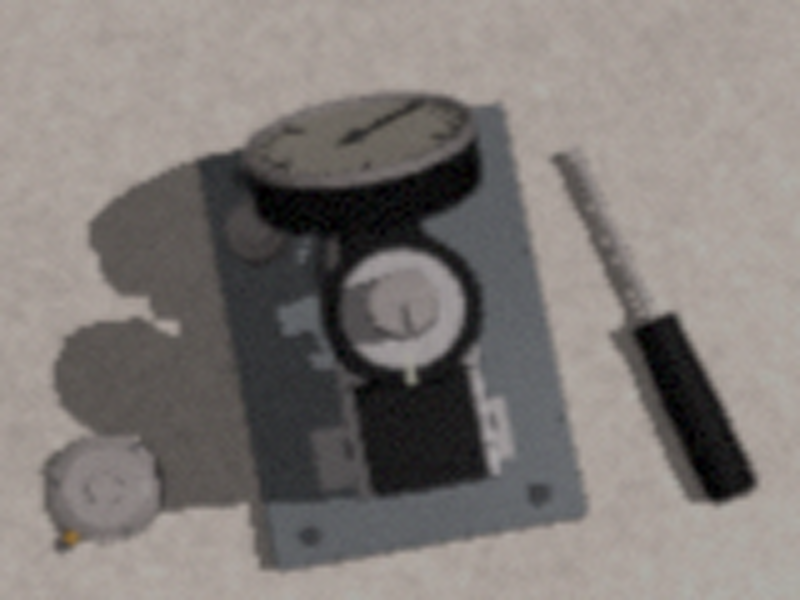

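View pics/sidez0.png

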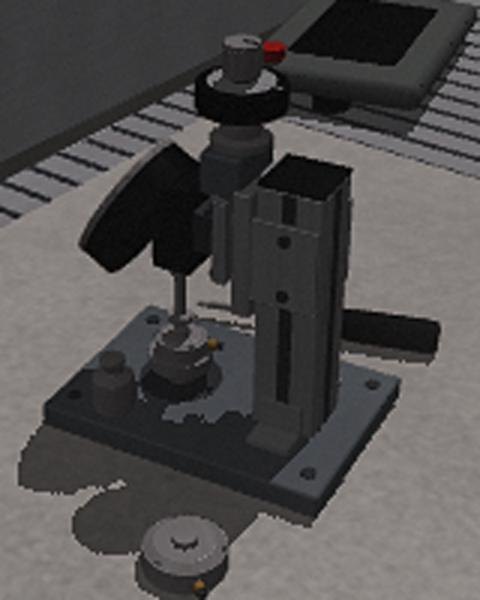

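```bash
cat > h.py <<'E'
from workcell import ctrl
import cv2,numpy as np
def ray(m,u,v):
    R=np.array(m["R"]);t=np.array(m["t"]);d=R.T@np.array([(u-m["cx"])/m["fx"],(v-m["cy"])/m["fy"],1]);return -R.T@t,d/np.linalg.norm(d)
def plane(m,u,v,z):
    c,d=ray(m,u,v);return c+d*(z-c[2])/d[2]
def proj(m,X):
    x=np.array(m["R"])@np.array(X,float)+np.array(m["t"]);return np.array([m["fx"]*x[0]/x[2]+m["cx"],m["fy"]*x[1]/x[2]+m["cy"]])
def tri(a,b):
    A=np.zeros((3,3));r=np.zeros(3)
    for c,d in(a,b):
        P=np.eye(3)-np.outer(d,d);A+=P;r+=P@c
    X=np.linalg.solve(A,r);return X,[np.linalg.norm((np.eye(3)-np.outer(d,d))@(X-c)) for c,d in(a,b)]
E
python3 - <<'E'
from h import *
T=ctrl.camera_model("top");S=ctrl.camera_model("side")
print(tri(ray(T,306,202.3),ray(S,296.3,134)))
# base plate corners top plane z=20, in topz px: back right (585,517), back left(270,565?) front right (500,103)
for p in[(585,515),(270,565),(500,103),(262,500)]:
    print(p,plane(T,225+p[0]/5,140+p[1]/4.8,20))
E
```

```text
(array([550.48054512,  40.55114676, 281.53228059]), [np.float64(0.6011008603594703), np.float64(0.6011008603595941)])
(585, 515) [467.17703596 -45.78069323  20.        ]
(270, 565) [447.01902509 102.36163954  20.        ]
(500, 103) [672.19984255 -14.08724111  20.        ]
(262, 500) [478.74783026 105.25151339  20.        ]
```

Run:
```python
from h import *
a=cv2.imread("pics/side0.png")[190:260,225:320];a=cv2.convertScaleAbs(a,alpha=2);cv2.imwrite("pics/sidez1.png",cv2.resize(a,None,fx=8,fy=8,interpolation=cv2.INTER_NEAREST))
S=ctrl.camera_model("side")
ax=np.array([550.5,40.6]);sx=np.array([.989,.145])
for z in(20,60,80):
  print(z,proj(S,[*(ax+45*sx),z]))
```

```text
20 [276.12313218 244.57752638]
60 [275.99501748 229.06768501]
80 [275.92892459 221.06633712]
```

View pics/sidez1.png

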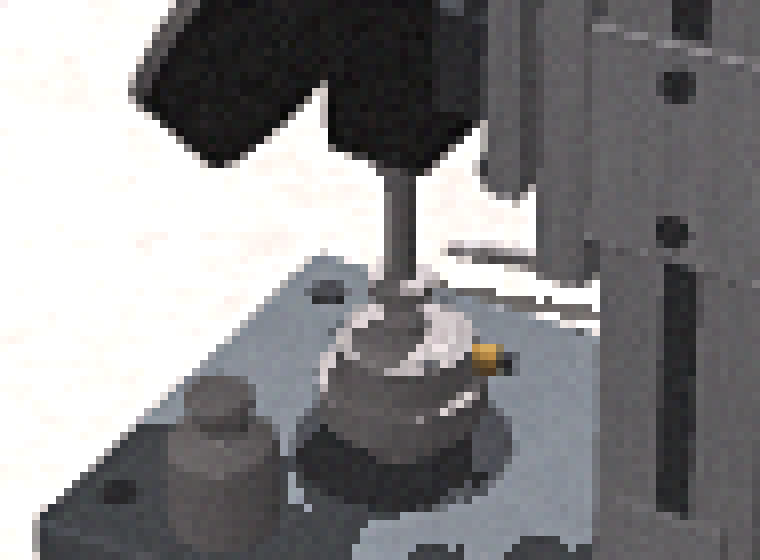

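```bash
python3 -m creep '[[0,0,-0.85,0,0,0,93],[0,0,-0.85,0,0,0,93],[-0.8,-0.8,-0.85,0,0,0,93],[-0.8,-0.8,-0.85,0,0,0,93],[-0.8,-0.8,-0.85,0,0,0,93]]' 15; python3 -m creep '[[-0.8,-0.8,0,0,0,0,93],[-0.8,-0.8,0,0,0,0,93],[-0.8,-0.8,0,0,0,0,93],[-0.8,-0.8,0,0,0,0,93]]'; python3 -m creep '[[-0.8,-0.8,0,0,0,0,93],[-0.8,-0.8,0,0,0,0,93],[-0.8,-0.8,0,0,0,0,93],[-0.8,-0.8,0,0,0,0,93]]'
python3 -c "
from workcell import ctrl
print(ctrl.observe()['joint_positions'])"
```

```text
clock: 0.78
eef_pos: [325.0, 522.2, 346.3]
tcp_rot: [0.178, 0.984, -0.0, 0.0]
contact_force: [1.0, 0.5, 0.0]
opening: 93.0
clock: 1.27
eef_pos: [396.1, 367.0, 346.5]
tcp_rot: [0.18, 0.984, -0.0, 0.0]
contact_force: [0.2, 0.6, -0.2]
opening: 93.2
clock: 1.78
eef_pos: [465.9, 214.0, 346.2]
tcp_rot: [0.18, 0.984, -0.0, 0.0]
contact_force: [0.2, 0.1, 0.1]
opening: 92.8
[-0.66262277  0.20471904  0.14809674  1.92148049 -0.03442168  1.01768524
  0.70997721]
```

```bash
python3 -m creep '[[-0.94,-0.88,0,0,0,0.12,93],[-0.94,-0.88,0,0,0,0.24,93],[-0.94,-0.88,0,0,0,0.36,93],[-0.94,-0.88,0,0,0,0.48,93],[-0.94,-0.88,0,0,0,0.6,93],[-0.94,-0.88,0,0,0,0.72,93],[-0.94,-0.88,0,0,0,0.84,93],[-0.94,-0.88,0,0,0,0.96,93],[-0.94,-0.88,0,0,0,1,93],[-0.94,-0.88,0,0,0,1,93]]'
python3 - <<'E'
from h import *
print(ctrl.observe()['joint_positions'])
m=ctrl.camera_model("wrist");np.savez("w1.npz",**{k:np.array(v) for k,v in m.items()})
cv2.imwrite("pics/w1.png",ctrl.get_image("wrist")[:,:,::-1]);print(proj(m,[550.5,40.6,281.5]),-np.array(m["R"]).T@np.array(m["t"]))
E
```

```text
clock: 3.02
eef_pos: [550.9, 45.7, 345.8]
tcp_rot: [0.82, 0.572, -0.0, -0.0]
contact_force: [-0.2, -0.4, 0.4]
opening: 92.7
[-0.60614628  0.286778    0.55647533  1.86034363 -0.17402459  1.04293748
 -0.33313754]
[284.65002407 229.73410127] [575.18647746 110.07772605 511.94026401]
```

View pics/w1.png

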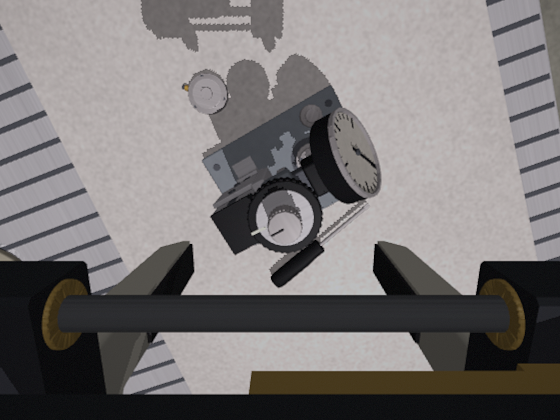

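Run:
```python
from h import *
a=cv2.imread("pics/w1.png")[95:275,195:395];cv2.imwrite("pics/w1z.png",cv2.resize(a,None,fx=3.3,fy=3.3,interpolation=cv2.INTER_CUBIC))
```

```text
(no output)
```

View pics/w1z.png

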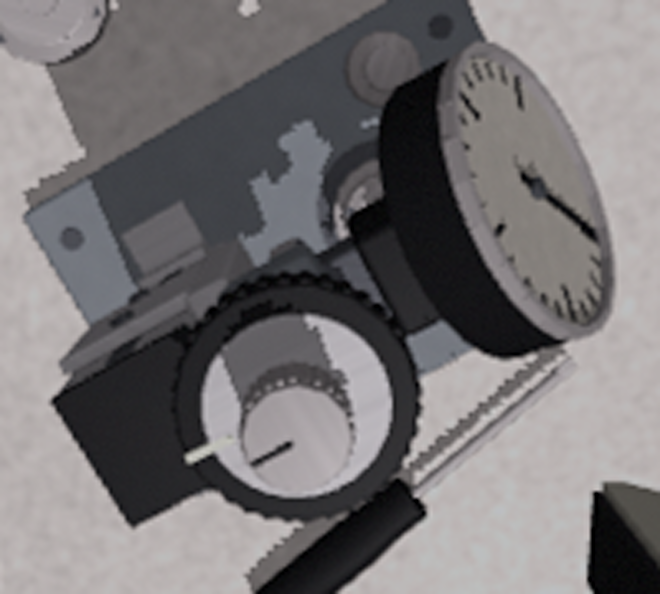

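Run:
```python
from h import *
T=ctrl.camera_model("top");S=ctrl.camera_model("side");W=dict(np.load("w1.npz"))
rs=[ray(T,306,202.3),ray(S,296.3,134),ray(W,285.3,228.3)]
for i,j in((0,1),(0,2),(1,2)):print(tri(rs[i],rs[j]))
print(plane(W,285.3,228.3,280),plane(W,285,217.1,254),ctrl.observe()['eef_pos'])
# dial center and edges assuming head
print(plane(W,195+538/3.3,95+188/3.3,200), plane(W,195+538/3.3,95+188/3.3,180))
print(plane(W,195+385/3.3,95+80/3.3,20+41))
```

```text
(array([550.48054512,  40.55114676, 281.53228059]), [np.float64(0.6011008603594703), np.float64(0.6011008603595941)])
(array([550.62365965,  40.00776488, 276.3639226 ]), [np.float64(0.17210202585207116), np.float64(0.17210202585213016)])
(array([551.07664078,  41.24159481, 281.57479119]), [np.float64(0.2977838635203688), np.float64(0.2977838635204741)])
[551.1374962   40.98522542 280.        ] [551.37839967  41.89757971 254.        ] [550.90029295  45.24262841 345.86332356]
[628.95298564  61.89402286 200.        ] [632.40021669  58.80473246 180.        ]
[609.89276554 100.18507182  61.        ]
```

Run:
```python
from h import *
T=ctrl.camera_model("top");S=ctrl.camera_model("side");W=dict(np.load("w1.npz"))
o=np.array([506.5,34.5,0]);th=np.deg2rad(8.3);x=np.array([np.cos(th),np.sin(th),0]);y=np.array([-x[1],x[0],0])
# dial centre tri from top (topz hub ~ (350,140)) and wrist
X,e=tri(ray(T,225+350/5,140+140/4.8),ray(W,195+538/3.3,95+188/3.3));print(X,e,(X-o)@x,(X-o)@y)
# side: highest rim
c,d=ray(S,215+175/3,120+143/3)
for yy in(-10,0,10,20): 
    k=(yy-(c-o)@y)/(d@y);P=c+k*d;print(yy,(P-o)@x,P[2])
```

```text
[631.43601695  57.50623951 170.04406563] [np.float64(2.646617547488724), np.float64(2.6466175474886833)] 126.94850409408586 4.729978529150331
-10 99.90645390636205 196.99765708493868
0 94.10620868365785 202.48522984907328
10 88.3059634609538 207.97280261320788
20 82.50571823824963 213.46037537734253
```

```bash
python3 -m creep '[[-0.027,0.01,0.3,0,0,0,93],[-0.027,0.01,0.6,0,0,0,93],[-0.027,0.01,0.78,0,0,0,93],[-0.027,0.01,0.78,0,0,0,93],[-0.027,0.01,0.78,0,0,0,93]]'
python3 - <<'E'
from h import *
m=ctrl.camera_model("wrist");np.savez("w2.npz",**{k:np.array(v) for k,v in m.items()})
cv2.imwrite("pics/w2.png",ctrl.get_image("wrist")[:,:,::-1]);print(ctrl.observe()['eef_pos'])
E
```

```text
clock: 3.7
eef_pos: [551.5, 39.3, 230.1]
tcp_rot: [0.821, 0.571, 0.001, 0.0]
contact_force: [-0.3, -0.3, -0.0]
opening: 92.6
[551.69717954  39.24740777 230.39716449]
```

View pics/w2.png

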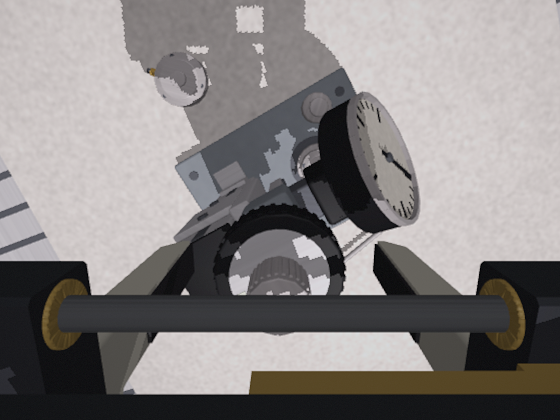

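```bash
python3 -m creep '[[0.009,-0.007,0.007,0,0,0,93],[0.009,-0.007,0.007,0,0,0,93],[0.009,-0.007,0.007,0,0,0,57],[0.009,-0.007,0.007,0,0,0,50],[0.009,-0.007,0.007,0,0,0,50],[0.009,-0.007,0.007,0,0,0,50],[0.009,-0.007,0.007,0,0,0,50],[0.009,-0.007,0.007,0,0,0,50]]' 15
python3 - <<'E'
from h import *
s=ctrl.observe();print(s['eef_pos'],s['contact_force'],s['wrist_torque'],s['joint_positions'])
E
```

```text
clock: 4.75
eef_pos: [550.2, 40.7, 228.0]
tcp_rot: [0.821, 0.57, -0.0, -0.0]
contact_force: [-0.8, 0.7, 0.1]
opening: 57.4
[550.22060666  40.66508332 228.04233951] [-0.78683983  0.67982421  0.10113722] [ 0.02467267  0.31361081 -0.01363145] [-0.53480884  0.41416052  0.50077131  2.01034321 -0.27744414  0.78291478
 -0.2278247 ]
```

```bash
cat > look.py <<'E'
import sys
from h import *
n=sys.argv[1]
s=ctrl.observe();print(s['clock'],s['eef_pos'].round(1),s['contact_force'].round(1),s['wrist_torque'].round(2),'op',round(s['opening'],1),'j7',s['joint_positions'][6].round(2))
a=ctrl.get_image("wrist")[:,:,::-1];cv2.imwrite(f"pics/{n}.png",a)
c=a[60:260,150:450] if len(sys.argv)<3 else a[eval(sys.argv[2])]
cv2.imwrite(f"pics/{n}z.png",cv2.resize(c,None,fx=2.6,fy=2.6,interpolation=cv2.INTER_CUBIC))
E
python3 -m creep '[[0,0,0.003,0,0,0.1,50],[0,0,0.007,0,0,0.2,50],[0,0,0.01,0,0,0.3,50],[0,0,0.013,0,0,0.4,50],[0,0,0.017,0,0,0.5,50],[0,0,0.017,0,0,0.5,50]]'; python3 look.py w3
```

```text
clock: 5.5
eef_pos: [549.4, 41.4, 225.5]
tcp_rot: [0.977, 0.212, -0.001, -0.001]
contact_force: [-3.6, 2.0, 5.1]
opening: 57.9
5.5 [549.4  41.4 225.5] [-3.6  2.   5.1] [ 0.42  1.06 -0.11] op 57.9 j7 -0.85
```

View pics/w3.png

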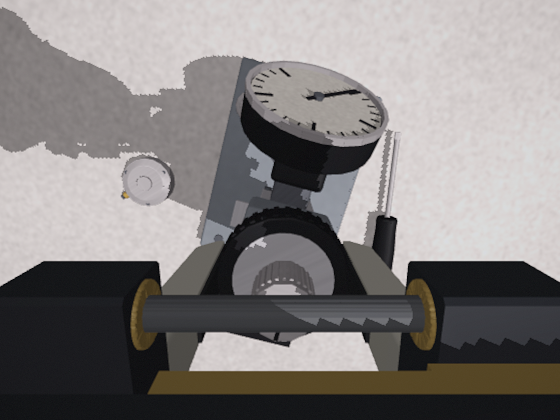

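```bash
python3 -m creep '[[0,0,0.002,0,0,0.1,50],[0,0,0.005,0,0,0.2,50],[0,0,0.005,0,0,0.2,50]]'; python3 look.py w4 "slice(40,190),slice(200,450)"
```

```text
clock: 5.92
eef_pos: [549.3, 41.8, 224.5]
tcp_rot: [0.998, 0.057, -0.001, -0.001]
contact_force: [-4.8, 4.0, 4.4]
opening: 57.5
5.925 [549.3  41.8 224.5] [-4.8  4.   4.4] [ 0.7   1.1  -0.07] op 57.5 j7 -1.09
```

View pics/w4.png

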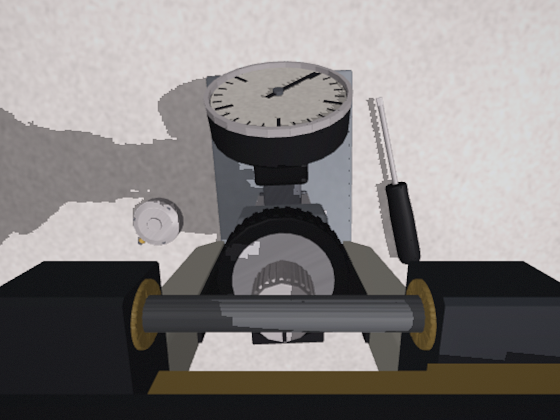

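```bash
python3 -m creep '[[-0.007,-0.004,0.004,0,0,0.12,50],[-0.007,-0.004,0.004,0,0,0.12,50]]'; python3 look.py w5 "slice(40,190),slice(200,450)"
```

```text
clock: 6.22
eef_pos: [549.2, 42.1, 224.0]
tcp_rot: [0.999, -0.036, -0.0, -0.0]
contact_force: [-0.1, 4.8, 0.8]
opening: 57.5
6.225 [549.2  42.1 224. ] [-0.1  4.8  0.8] [ 0.87  0.22 -0.12] op 57.5 j7 -1.23
```

View pics/w5z.png

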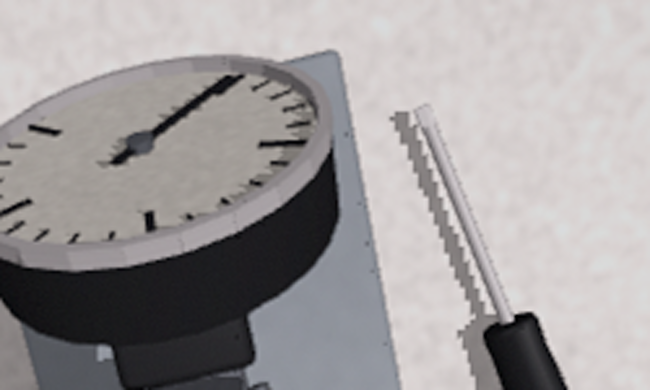

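```bash
python3 -m creep '[[0,-0.006,0.004,0,0,0.12,50],[0,-0.006,0.004,0,0,0.12,50]]'; python3 look.py w6 "slice(30,180),slice(160,410)"
```

```text
clock: 6.52
eef_pos: [549.3, 42.3, 223.4]
tcp_rot: [0.992, -0.129, -0.0, 0.0]
contact_force: [0.3, 2.9, -1.2]
opening: 57.7
6.525 [549.3  42.3 223.4] [ 0.3  2.9 -1.2] [ 0.81  0.11 -0.08] op 57.7 j7 -1.37
```

View pics/w6z.png

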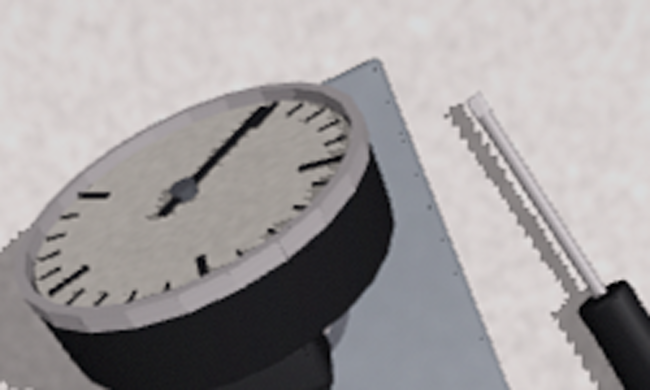

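```bash
python3 -m creep '[[0,-0.004,0.004,0,0,0.12,50],[0,-0.004,0.004,0,0,0.12,50]]'; python3 look.py w7 "slice(20,180),slice(130,390)"
```

```text
clock: 6.82
eef_pos: [549.4, 42.6, 222.9]
tcp_rot: [0.975, -0.221, -0.0, 0.0]
contact_force: [-0.0, 1.8, -2.4]
opening: 57.5
6.825 [549.4  42.6 222.9] [-0.   1.8 -2.4] [ 0.7   0.13 -0.11] op 57.5 j7 -1.51
```

View pics/w7z.png

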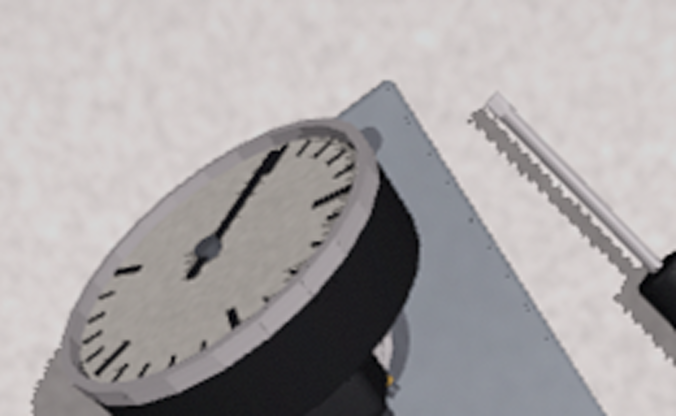

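Still 0 N (needle covers the zero tick). On.

```bash
python3 -m creep '[[0,-0.002,0.005,0,0,0.12,50],[0,-0.002,0.005,0,0,0.12,50]]'; python3 look.py w8 "slice(20,180),slice(110,370)"
```

```text
clock: 7.12
eef_pos: [549.5, 42.9, 222.2]
tcp_rot: [0.95, -0.312, -0.0, 0.0]
contact_force: [0.8, 4.1, -0.5]
opening: 57.6
7.125 [549.5  42.9 222.2] [ 0.8  4.1 -0.5] [ 0.69  0.21 -0.08] op 57.6 j7 -1.65
```

View pics/w8z.png

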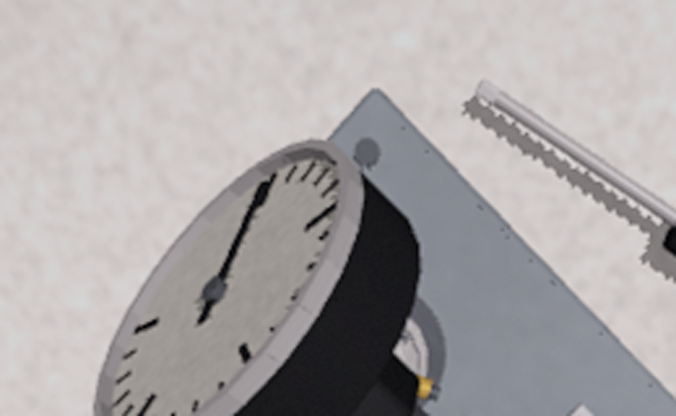

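```bash
python3 -m creep '[[-0.004,-0.005,0.004,0,0,0.12,50],[-0.004,-0.005,0.004,0,0,0.12,50]]'; python3 look.py w9 "slice(20,200),slice(90,350)"
```

```text
clock: 7.42
eef_pos: [549.7, 43.1, 221.7]
tcp_rot: [0.917, -0.4, 0.0, 0.001]
contact_force: [1.5, -0.3, -2.9]
opening: 57.4
7.425 [549.7  43.1 221.7] [ 1.5 -0.3 -2.9] [ 0.03 -0.   -0.08] op 57.4 j7 -1.79
```

View pics/w9z.png

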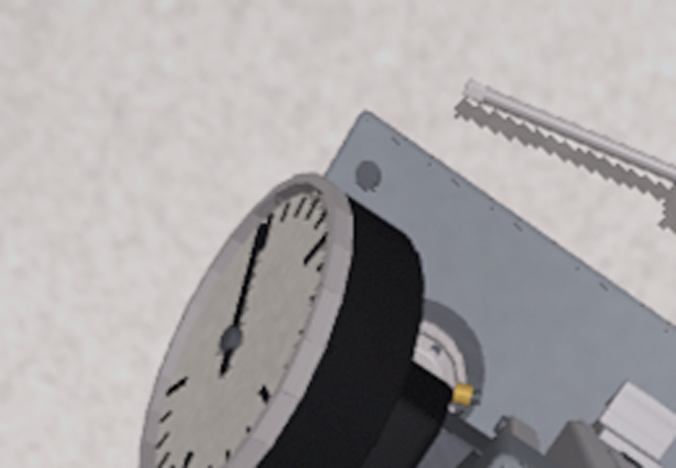

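```bash
python3 -m creep '[[0,0,0.005,0,0,0.12,50],[0,0,0.005,0,0,0.12,50]]'; python3 look.py w10 "slice(40,220),slice(80,340)"
```

```text
clock: 7.72
eef_pos: [549.9, 43.3, 221.0]
tcp_rot: [0.875, -0.484, 0.0, 0.0]
contact_force: [1.8, -0.8, -1.8]
opening: 57.7
7.725 [549.9  43.3 221. ] [ 1.8 -0.8 -1.8] [-0.13 -0.26 -0.12] op 57.7 j7 -1.93
```

View pics/w10z.png

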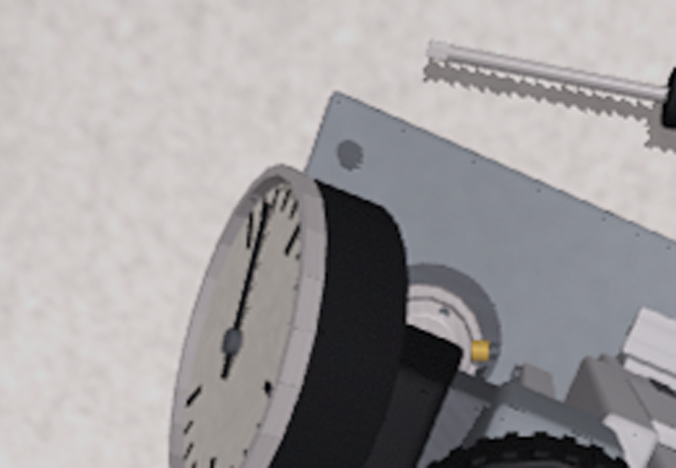

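```bash
cat > needle.py <<'E'
from h import *
th=np.deg2rad(8.3)
X=np.array([np.cos(th),np.sin(th),0]);Y=np.array([-np.sin(th),np.cos(th),0])
def read(m,hub,tip,zc=165):
    C=plane(m,*hub,zc);n=X*np.cos(np.pi/6)+np.array([0,0,.5]);U=-X*.5+np.array([0,0,np.cos(np.pi/6)])
    c,d=ray(m,*tip);P=c+d*((C-c)@n)/(d@n);v=P-C
    a=np.arctan2(v@Y,v@U) # clockwise from up seen from front
    return np.linalg.norm(v),(np.rad2deg(a)+135)%360/13.5
E
python3 - <<'E'
from needle import *
m=ctrl.camera_model("wrist")
f=lambda p:(80+p[0]/2.6,40+p[1]/2.6)
for nm,t in(("needle",(266,208)),("zero",(250,222)),("five",(292,240)),("ten",(268,386)),("t",(276,198)),("15",(193,395))):print(nm,read(m,f((232,342)),f(t)))
a=cv2.imread("pics/w10.png")[95:185,135:215];cv2.imwrite("pics/w10zz.png",cv2.resize(a,None,fx=6.5,fy=6.5,interpolation=cv2.INTER_CUBIC))
E
```

```text
needle (np.float64(34.8941175959758), np.float64(1.8930676633331753))
zero (np.float64(34.327360185668), np.float64(0.5008330486611919))
five (np.float64(35.552735838098364), np.float64(5.425235716569402))
ten (np.float64(36.1631290576567), np.float64(9.737522616765173))
t (np.float64(37.184308503699874), np.float64(2.608068976325945))
15 (np.float64(27.735932119845042), np.float64(19.502508882362548))
```

View pics/w10zz.png

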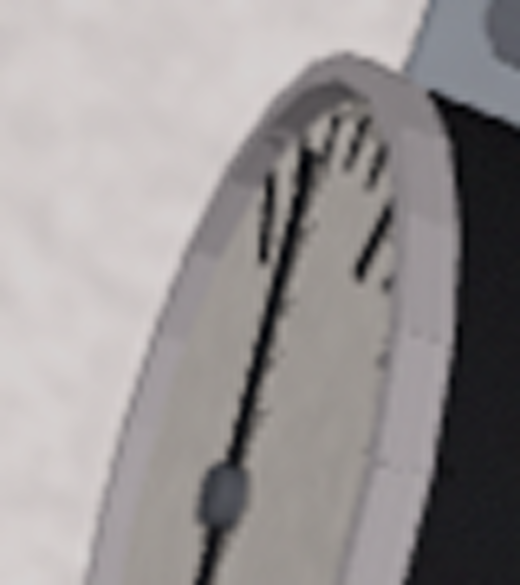

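```bash
python3 -m creep '[[0,0,0.002,0,0,0.05,50],[0,0,0.002,0,0,0.05,50]]'; python3 look.py w11
python3 - <<'E'
from h import *
a=cv2.imread("pics/w11.png")[95:195,125:215];cv2.imwrite("pics/w11zz.png",cv2.resize(a,None,fx=6,fy=6,interpolation=cv2.INTER_CUBIC))
E
```

```text
clock: 8.02
eef_pos: [549.9, 43.4, 220.8]
tcp_rot: [0.855, -0.518, 0.001, 0.0]
contact_force: [3.5, -1.8, -2.7]
opening: 57.7
8.025 [549.9  43.4 220.8] [ 3.5 -1.8 -2.7] [-0.32 -0.52 -0.09] op 57.7 j7 -1.99
```

View pics/w11zz.png

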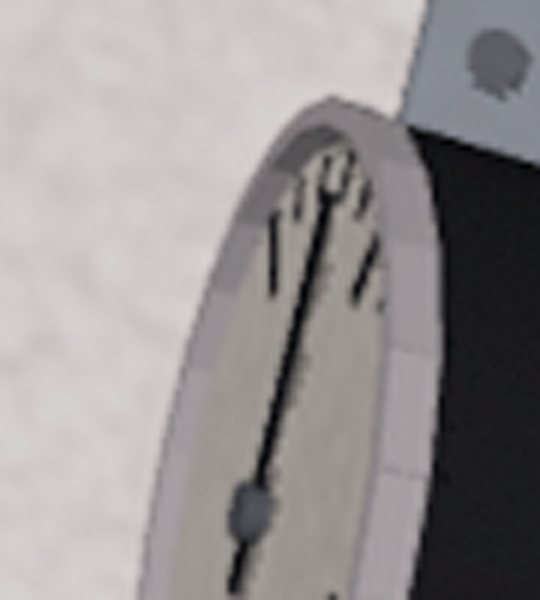

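Run:
```python
from h import *
S=ctrl.camera_model("side")
for z in(170,180,190,200,210,220,230):print(z,proj(S,[506.5,34.5,z]))
```

```text
170 [316.35055379 193.3219585 ]
180 [316.55017299 188.69282943]
190 [316.75214198 184.0092094 ]
200 [316.95650248 179.27013058]
210 [317.16329723 174.47460206]
220 [317.37256998 169.62160921]
230 [317.58436553 164.71011291]
```

```bash
python3 -m creep '[[0,0,0,0,0,0,75],[0,0,0,0,0,0,93],[0,0,0,0,0,0,93],[0,0,0,0,0,0,93]]'; python3 look.py w12
python3 - <<'E'
from h import *
a=cv2.imread("pics/w12.png")[95:195,125:215];cv2.imwrite("pics/w12zz.png",cv2.resize(a,None,fx=6,fy=6,interpolation=cv2.INTER_CUBIC))
E
```

```text
clock: 8.57
eef_pos: [549.4, 44.0, 220.6]
tcp_rot: [0.854, -0.52, -0.0, -0.0]
contact_force: [0.3, -0.2, 0.3]
opening: 91.0
8.575 [549.4  44.  220.6] [ 0.3 -0.2  0.3] [ 0.04  0.16 -0.  ] op 91.0 j7 -1.99
```

View pics/w12zz.png

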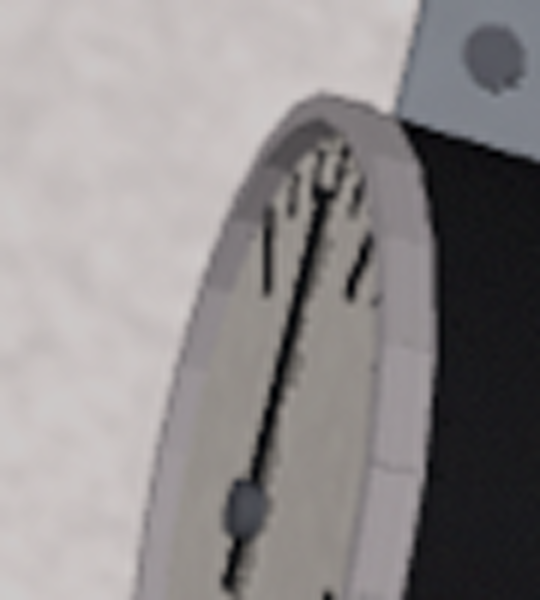

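View pics/w12.png

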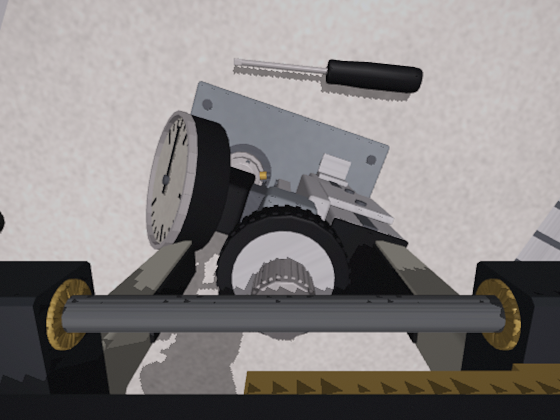

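```bash
python3 -m creep '[[0,0,-0.21,0,0,0,93],[0,0,-0.21,0,0,0,93],[0,0,-0.21,0,0,-0.11,60],[0,0,-0.21,0,0,-0.22,60],[0,0,-0.21,0,0,-0.33,60],[0,0,-0.21,0,0,-0.44,60],[0,0,-0.21,0,0,-0.55,60],[0,0,-0.21,0,0,-0.66,60],[0,0,-0.21,0,0,-0.77,60],[0,0,-0.21,0,0,-0.88,60],[0,0,-0.21,0,0,-0.99,60],[0,0,-0.21,0,0,-1,60]]';  python3 -m creep '[[0,0,0,0,0,-0.11,60],[0,0,0,0,0,-0.22,60],[0,0,0,0,0,-0.33,60],[0,0,0,0,0,-0.44,60],[0,0,0,0,0,-0.5,60],[0,0,0,0,0,-0.5,60]]'; python3 look.py w13
```

```text
clock: 10.12
eef_pos: [549.2, 43.8, 251.7]
tcp_rot: [0.972, 0.236, -0.0, -0.0]
contact_force: [-0.1, -0.4, 0.4]
opening: 60.2
clock: 10.88
eef_pos: [549.3, 43.8, 251.7]
tcp_rot: [0.809, 0.588, -0.0, -0.0]
contact_force: [0.2, -0.1, 0.3]
opening: 59.7
10.875 [549.3  43.8 251.7] [ 0.2 -0.1  0.3] [-0.09  0.07 -0.03] op 59.7 j7 -0.22
```

View pics/w13.png

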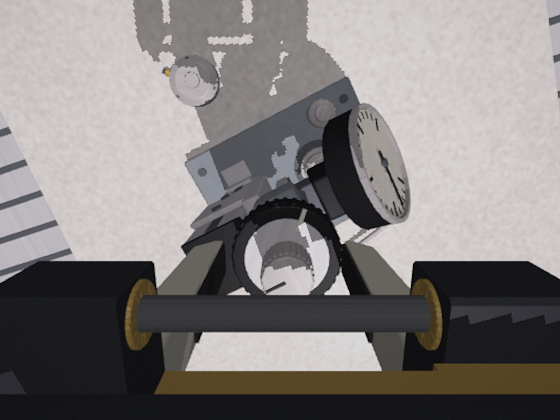

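```bash
python3 -m creep '[[-0.006,0.01,0,0,0,0,60],[-0.006,0.01,0,0,0,0,40],[-0.006,0.01,0,0,0,0,24],[-0.006,0.01,0,0,0,0,15],[-0.006,0.01,0,0,0,0,15],[-0.006,0.01,0,0,0,0,15],[-0.006,0.01,0,0,0,0,15]]' 15; python3 look.py w14
```

```text
clock: 11.8
eef_pos: [550.8, 42.5, 252.1]
tcp_rot: [0.808, 0.59, 0.0, 0.0]
contact_force: [1.7, -0.3, -0.6]
opening: 23.8
11.8 [550.8  42.5 252.1] [ 1.7 -0.3 -0.6] [-0.11 -0.13  0.03] op 23.8 j7 -0.21
```

View pics/w14.png

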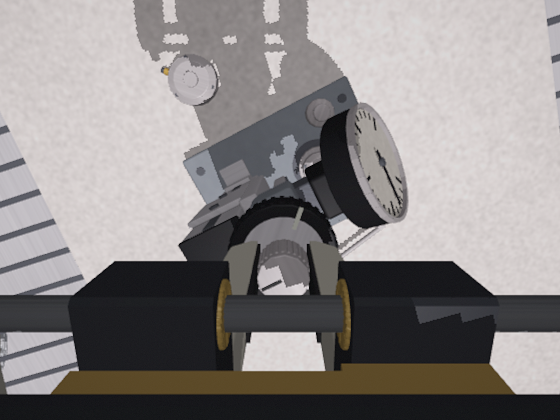

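Gripped on the knob (opening 23.8), fingers clear of the wheel. First a small turn to check.

```bash
python3 -m creep '[[0,0,0,0,0,0.1,15],[0,0,0,0,0,0.2,15],[0,0,0,0,0,0.3,15],[0,0,0,0,0,0.4,15],[0,0,0,0,0,0.5,15],[0,0,0,0,0,0.5,15]]'; python3 look.py w15 "slice(40,200),slice(200,450)"
```

```text
clock: 12.6
eef_pos: [551.0, 42.3, 252.1]
tcp_rot: [0.972, 0.236, 0.0, 0.001]
contact_force: [1.8, -1.5, -1.8]
opening: 23.6
12.6 [551.   42.3 252.1] [ 1.8 -1.5 -1.8] [-0.43 -0.34 -0.02] op 23.6 j7 -0.85
```

View pics/w15z.png

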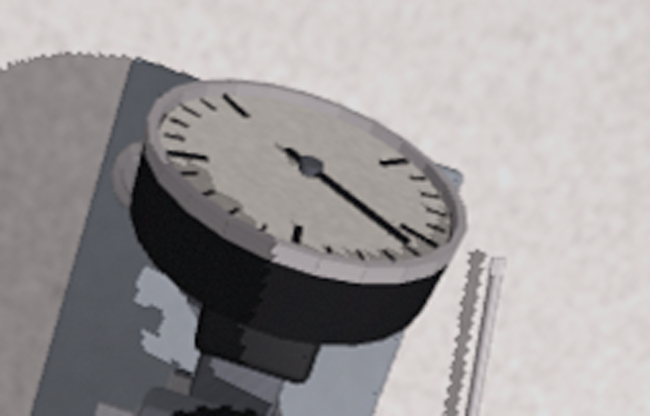

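View pics/w15.png

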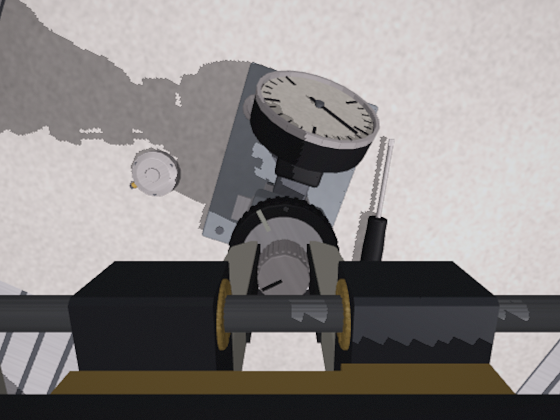

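```bash
python3 -m creep '[[0,0,0,0,0,0.1,15],[0,0,0,0,0,0.2,15],[0,0,0,0,0,0.3,15],[0,0,0,0,0,0.4,15],[0,0,0,0,0,0.5,15],[0,0,0,0,0,0.55,15],[0,0,0,0,0,0.55,15]]'; python3 look.py w16 "slice(20,180),slice(160,410)"
```

```text
clock: 13.52
eef_pos: [551.0, 42.0, 252.2]
tcp_rot: [0.982, -0.191, 0.0, 0.0]
contact_force: [2.5, -3.0, -0.3]
opening: 23.7
13.525 [551.   42.  252.2] [ 2.5 -3.  -0.3] [-0.76 -0.4  -0.04] op 23.7 j7 -1.52
```

View pics/w16z.png

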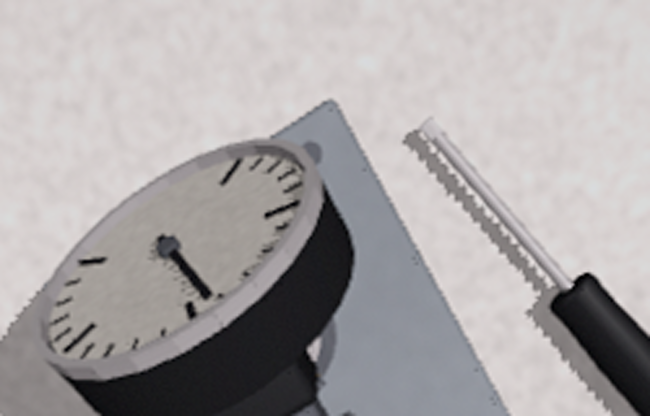

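```bash
python3 -m creep '[[0,0,0,0,0,0.09,15],[0,0,0,0,0,0.17,15],[0,0,0,0,0,0.17,15]]'; python3 look.py w17 "slice(20,200),slice(130,370)"
```

```text
clock: 13.95
eef_pos: [550.9, 41.9, 252.1]
tcp_rot: [0.947, -0.321, 0.0, 0.0]
contact_force: [3.0, -5.2, -0.0]
opening: 23.7
13.95 [550.9  41.9 252.1] [ 3.  -5.2 -0. ] [-0.96 -0.29  0.01] op 23.7 j7 -1.72
```

View pics/w17z.png

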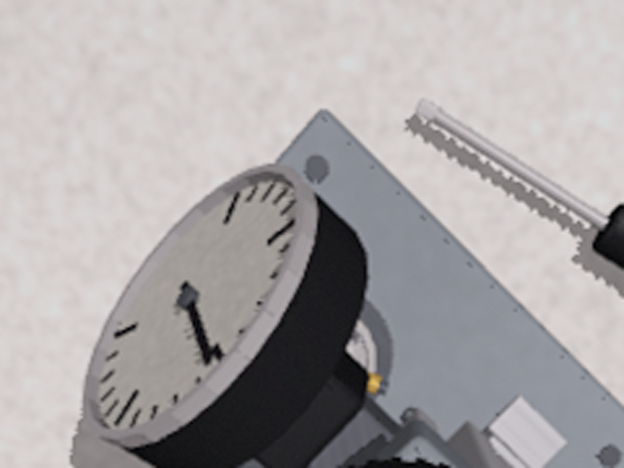

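```bash
python3 -m creep '[[0,0,0,0,0,0,40],[0,0,0,0,0,0,60],[0,0,0,0,0,0,60],[0,0,-0.25,0,0,0,60],[0,0,-0.25,0,0,-0.11,60],[0,0,-0.25,0,0,-0.22,60],[0,0,-0.25,0,0,-0.33,60],[0,0,-0.25,0,0,-0.44,60],[0,0,-0.25,0,0,-0.5,60],[0,0,-0.25,0,0,-0.5,60]]'; python3 look.py w18 "slice(40,200),slice(180,400)"
python3 - <<'E'
from h import *
m=ctrl.camera_model("wrist");np.savez("w18.npz",**{k:np.array(v) for k,v in m.items()})
E
```

```text
clock: 15.25
eef_pos: [550.5, 42.5, 289.7]
tcp_rot: [0.998, 0.065, 0.0, -0.0]
contact_force: [0.2, 0.2, -0.3]
opening: 60.3
15.25 [550.5  42.5 289.7] [ 0.2  0.2 -0.3] [-0.02  0.13  0.01] op 60.3 j7 -1.17
```

View pics/w18.png

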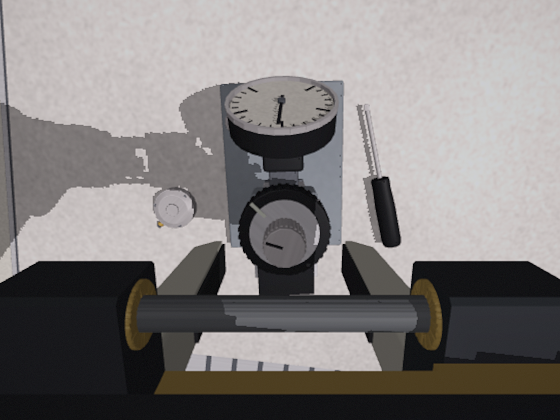

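View pics/w18z.png

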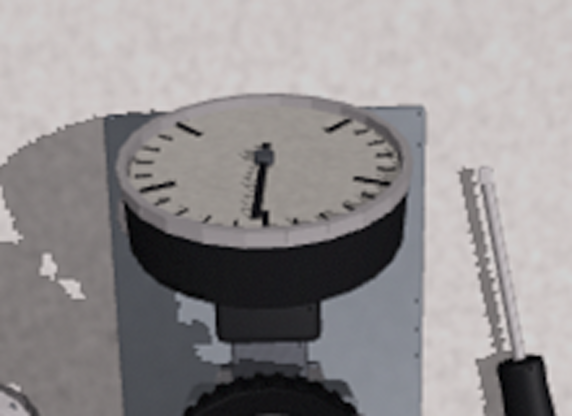

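```bash
python3 -m creep '[[0,0,-0.6,0,0,0,60],[0,0,-0.6,0,0,0,60],[0,0,-0.6,0,0,0,60],[0,0,-0.6,0,0,0,60]]'; python3 look.py w19
python3 - <<'E'
from needle import *
m=dict(np.load("w18.npz"));f=lambda p:(180+p[0]/2.6,40+p[1]/2.6)
for nm,t in(("needle",(258,215)),("ten",(266,216)),("zero",(339,126)),("five",(372,180)),("15",(158,187)),("20",(188,129))):print(nm,read(m,f((263,155)),f(t)))
for n,sl in(("w19",(slice(60,160),slice(220,350))),):
    a=cv2.imread(f"pics/{n}.png")[sl];cv2.imwrite(f"pics/{n}zz.png",cv2.resize(a,None,fx=6,fy=6,interpolation=cv2.INTER_CUBIC))
cv2.imwrite("pics/side1.png",ctrl.get_image("side")[100:320,200:400,::-1].repeat(2,0).repeat(2,1))
E
```

```text
clock: 15.8
eef_pos: [550.2, 43.0, 378.7]
tcp_rot: [0.998, 0.065, -0.001, -0.0]
contact_force: [0.0, -0.4, -0.8]
opening: 60.0
15.8 [550.2  43.  378.7] [ 0.  -0.4 -0.8] [ 0.02  0.16 -0.03] op 60.0 j7 -1.26
needle (np.float64(35.95597278850758), np.float64(10.186485813787359))
ten (np.float64(36.548468628363615), np.float64(9.921977571205558))
zero (np.float64(31.378435917349243), np.float64(0.548745226138151))
five (np.float64(36.506256036643656), np.float64(5.394430371417724))
15 (np.float64(36.437618535516236), np.float64(14.34945747438426))
20 (np.float64(30.882080054046497), np.float64(19.47490816563232))
```

View pics/w19zz.png

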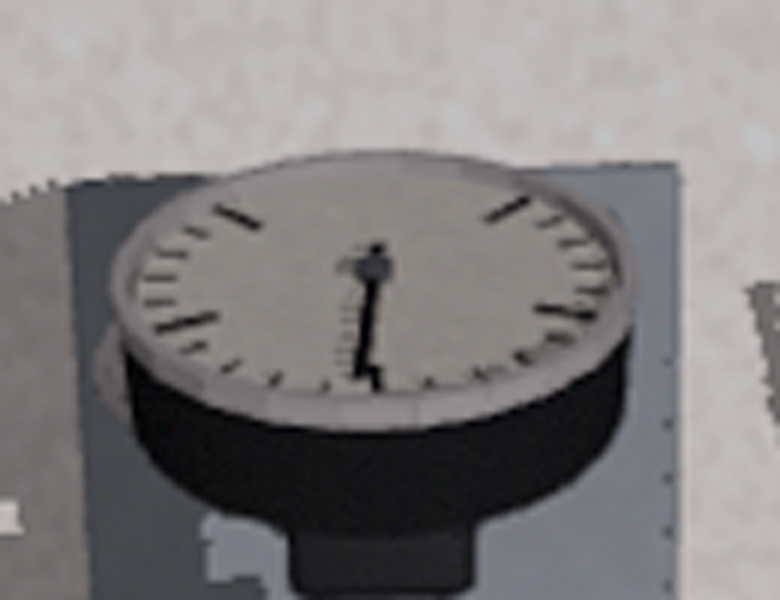

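View pics/side1.png

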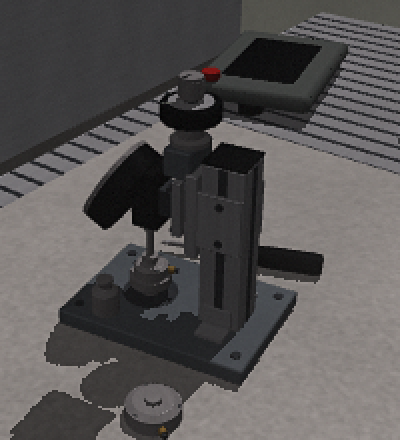

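```bash
python3 -c "
from workcell import ctrl
print(ctrl.sign_off())"
```

```text
the job is handed in; nothing more can be done
None
```

The load cell is standing under about 10.2–10.3 N, inside the 10 ± 1 N target, and the job is handed in after about 16 s.

- **Coarse wheel:** I turned it about 132° clockwise in small steps. The needle lifted after about 6.8 mm of travel, and I stopped at about 2.4 N. It read the same after I let go.
- **Fine knob:** I turned it about 110° clockwise in three steps. The needle passed about 5.4 N and 8.9 N on the way and never got near 12 N.
- **Last checks:** With the gripper open and lifted clear, the needle sat just past the 10 N tick in two pictures 0.5 s apart. The side picture shows the cell, weight and spare cell where they were, and the wrist pictures show the screwdriver lying as before.

One reading disagreed slightly. With the gripper still on the fine knob, the picture from a steeper angle seemed to show just under 10 N, while the straight-on view after release gave 10.2–10.3 N. The long ticks themselves measured up to 0.65 N off by the same method, so the reading is good to a few tenths of a newton at the 10 N tick.

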